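# Wedge the bench cover's door shut

## Robot

A 6-joint arm with a two-finger parallel gripper is mounted at the origin on a cart in front of the work surface, level with it; the furniture and walls round the work are solid. World frame = base frame: x ahead of the robot, y to its left, z up, the work surface at z = 0. Lengths are in m, angles in rad, forces in N, time in s.
With the tool pointing down it reaches from about 0.35 to 0.975 m from the base axis. Payload 4.9 kg.
Tool frame: the origin (TCP) lies midway between the tips of the shut fingers; the grasp point (between the pads) lies 19 mm behind it; z points along the fingers, y is the direction in which the jaws open and shut (so a half turn about z gives the same grasp; the last joint's range is limited). The gripper opens to 85 mm and grips with 20 to 120 N. Pads are 22 mm wide; open, the fingers measure 114 mm over their backs; the gripper's body (76 mm by 85 mm) begins 54 mm behind the grasp point. The pads swing forward as they close: fully open they stand 13 mm farther back than shut.
Start: joints at [1.029, 0.053, 1.613, -0, 1.476, -0.119], TCP at [0.256, 0.57, 0.231] pointing down, gripper open.
Joint ranges: [-3.01, 3.01], [-1.01, 2.22], [0.06, 2.58], [-1.02, 4.17], [0.09, 2.62], [-3.14, 3.14]. Speed limits (rad/s): [2.57, 2.57, 3.14, 3.14, 3.14, 3.14].

## Interface

Orientations are given as a rotation vector (axis times angle).
In Python, from station import ctrl gives the robot as it stands.
- The arm moves only by the tool play_rows, never from a script. Its argument "motion" is a list that holds one entry, the list of rows, each a list of 7 numbers: the closure, from -1 (fully open) to 1 (shut), then the shift along the tool's x, y, z in cm, then the turn, a rotation vector about the tool's x, y, z in degrees. A call has 1 to 20 rows; each row is the pose to reach, as a shift and turn from the pose measured when the call began, along the tool's axes at that moment; what a row does not reach only later rows make up. A row lasts 1/8 s, in which the tool goes at most 62.5 mm and 10.7 degrees, less where a joint would pass 70% of its speed; a pose out of reach is approached as far as the arm can. A call with a gripper value outside its range is refused whole. The fingers move at their own pace and stop on an object; "newtons" is the grip in N (left out, the last holds). Time passes only in rows, so rows that repeat a pose let the fingers close. It gives the time, the measured TCP pose, the force and the opening at its end, in the units of the state.
- ctrl.get_obs(): the state, without advancing time (a new reading comes with each control period).
- ctrl.get_image(name): name is "scene" or "side" or "wrist"; returns a dict with "color" (384x512x3 uint8, red, green, blue), "mtx" (3x3 intrinsics, pixels), "T" (4x4, takes a point from camera to world coordinates). Camera axes: x right, y up, looking along -z (the intrinsics and any distortion apply to the point x, -y, -z); pixel columns grow to the right and rows downward; lengths in m; the calibration is good to about 2 mm. A picture is of the moment at which its call begins. There is no depth.
- ctrl.finish_job(): hands the job in, once; it reports no verdict.
The state is a dict: "t": time; "q": joint angles; "dq": joint speeds; "effort": joint torques, N m; "tool_pos": TCP position; "tool_rot": TCP orientation; "contact_force": force on the tool from outside, world axes, zero at the start; "wrist_torque": the same for the moment, N m; "opening": finger opening in m.
Only numpy, scipy, OpenCV 4.12 (cv2) and the standard library are available. Lean on these libraries where they do the work, as an engineer would, in place of code of your own. Each camera call takes 0.05 s, during which the arm holds its last target.

## Task

The latch of the small bench cover is missing and its swing door hangs ajar. Pick up the thick orange wedge and push or tap it, thin end first and square to the door, under the middle of the door's lower edge until the door is shut, slightly lifted on its hinge and jammed there so that the wedge goes no further, then let go. Leave the thin blue shim where it lies.

Things in the scene. Friction and masses are not known exactly. Their poses are not given: they have to be found in the camera images.
- wedge_grip (a point): Thick orange wedge, loose, 130 mm long (its x), 30 mm wide (its y), about 0.06 kg, lying on its flat base. This point is the centre of its grip block, 15 mm above its base. The grip block (orange, three dark ribs on top) is 58 mm long, 30 mm wide and 30 mm high; from its front end a ramp 72 mm long falls from 22 mm to 4 mm high at the thin end. The point's +x points from grip to thin end, whose edge lies 101 mm from this point; z is up.
- shim_grip (a point): Thin blue shim, a bystander: 110 mm long, 30 mm wide, at most 9 mm high, too thin to jam under the door. This point is the centre of its thick end, 4.5 mm above the table; +x points to its thin end.
- door_foot (a point): Point on the white bench cover (fixed, 200 mm wide, 145 mm deep, 87 mm high, clear roof, no floor, purple rack inside starting 65 mm behind the door's front): the middle of the lower edge of the door when shut, 12 mm above the table. +x points level into the cover, square to the shut door; y along the door; z up. The door's lower edge is a black round rubber rail of 12 mm diameter, centred 3 mm behind this point. The table below it and for 65 mm behind is flat and free.
- door (a joint): Swing of the door (aluminium frame, clear pane, 186 mm wide, top at 80 mm) about the upright hinge pin at its +y end: 0 rad shut against a stop, positive ajar towards the robot's side (-x of door_foot). It turns freely, so a wedge pushed under it swings it shut first.
- door_lift (a joint): Lift of the door (0.2 kg) on its hinge pin, m: 0 hanging free (12 mm gap), at most 0.005 (stop). Pushing the wedge in takes 4 to 10 N while the door lifts, over 12 N at the stop, with wedge_grip about 50 mm before door_foot; friction then holds it. Pressing it down on the table adds friction: carry it level, 1 to 2 mm clear (it settles when let go), or push it from behind.
Things that resemble listed ones, but are neither listed nor needed, are in the scene too. Leave any white look-alike of the part that bears wedge_grip alone.

How it is judged:
By the outcome, as a careful person would: the job done as asked, in the order asked, and still so for the second after the job is handed in, with the robot touching nothing.
It also fails if it takes over 40 s, if anything falls off the work surface, if the arm or the gripper's body presses on something with over 40 N, if the wrist force passes 120 N, or if a joint passes its speed limit or range.

## Working session

There is one attempt and no reset: what is moved stays moved. The work goes in short steps, Python scripts to look and compute and a tool call to move; the robot and the scene stay as the last step left them, time stands still between calls to the robot, and variables do not carry over. Pictures are saved under pics/ and viewed, and the job is handed in when it is done.

Besides the shell and the picture viewer there is one more tool, called after "Call:" in YAML: its name, and indented under it one key for each argument. play_rows: Moves the arm, as the interface text tells. Its arguments: {"type":"object","properties":{"motion":{"type":"array"},"newtons":{"type":"number"}},"required":["motion"]}

```bash
mkdir -p pics; ls; python3 - <<'E'
from station import ctrl
import cv2,numpy as np,pickle
o=ctrl.get_obs();print({k:np.round(v,3) for k,v in o.items()})
d={}
for n in("scene","side","wrist"):
    i=ctrl.get_image(n);d[n]=i
    cv2.imwrite(f"pics/{n}0.png",i["color"][:,:,::-1]);print(n,i.keys(),np.round(i["mtx"],1).tolist(),np.round(i["T"],3).tolist())
pickle.dump(d,open("im0.pkl","wb"))
E
```

```text
pics
{'t': np.float64(0.0), 'q': array([ 1.029,  0.053,  1.614,  0.   ,  1.476, -0.119]), 'dq': array([ 0.   ,  0.   ,  0.001, -0.001,  0.001,  0.001]), 'effort': array([-0.0000e+00, -3.9368e+01, -3.7017e+01, -0.0000e+00,  7.0000e-03,
       -0.0000e+00]), 'tool_pos': array([0.256, 0.569, 0.23 ]), 'tool_rot': array([-6.590e-01, -3.071e+00,  3.000e-03]), 'contact_force': array([ 0.448, -0.247, -0.802]), 'wrist_torque': array([0.017, 0.024, 0.005]), 'opening': np.float64(0.085)}
scene dict_keys(['color', 'mtx', 'T']) [[492.8, 0.0, 252.4], [0.0, 492.8, 184.3], [0.0, 0.0, 1.0]] [[0.651, 0.57, -0.501, -0.024], [-0.759, 0.487, -0.432, -0.55], [-0.002, 0.662, 0.75, 1.028], [0.0, 0.0, 0.0, 1.0]]
side dict_keys(['color', 'mtx', 'T']) [[444.2, 0.0, 254.7], [0.0, 444.2, 190.7], [0.0, 0.0, 1.0]] [[0.817, 0.225, -0.531, 0.072], [-0.577, 0.349, -0.738, -0.819], [0.019, 0.91, 0.415, 0.498], [0.0, 0.0, 0.0, 1.0]]
wrist dict_keys(['color', 'mtx', 'T']) [[265.1, 0.0, 256.8], [0.0, 265.1, 195.0], [0.0, 0.0, 1.0]] [[0.41, -0.877, -0.251, 0.193], [0.912, 0.394, 0.115, 0.599], [-0.002, -0.276, 0.961, 0.374], [0.0, 0.0, 0.0, 1.0]]
```

View pics/scene0.png

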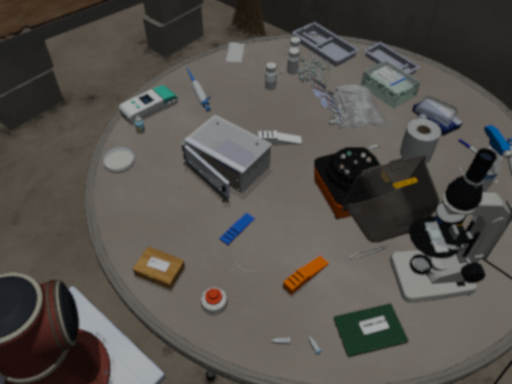

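View pics/side0.png

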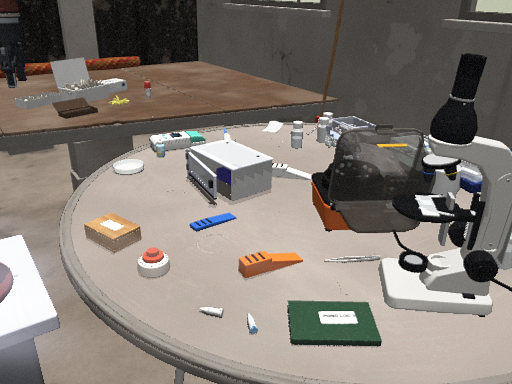

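View pics/wrist0.png

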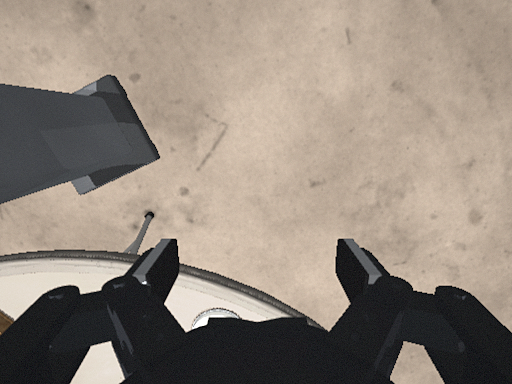

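The scene camera shows the orange wedge at about (306,274), the blue shim at (237,229), and the white cover at (227,150) with its door ajar at the lower left (205,175). The white look-alike is at (280,137). I'll enlarge these areas.

```bash
python3 - <<'E'
import cv2,pickle
d=pickle.load(open("im0.pkl","rb"))
def crop(n,x,y,w,h,s,f):
    c=d[n]["color"][y:y+h,x:x+w,::-1]; cv2.imwrite(f,cv2.resize(c,None,fx=s,fy=s,interpolation=cv2.INTER_CUBIC))
crop("scene",170,105,110,100,7,"pics/c1.png")
crop("scene",275,245,60,55,10,"pics/c2.png")
crop("side",175,130,110,85,7,"pics/c3.png")
crop("side",230,240,80,45,9,"pics/c4.png")
E
```

```text
(no output)
```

View pics/c1.png

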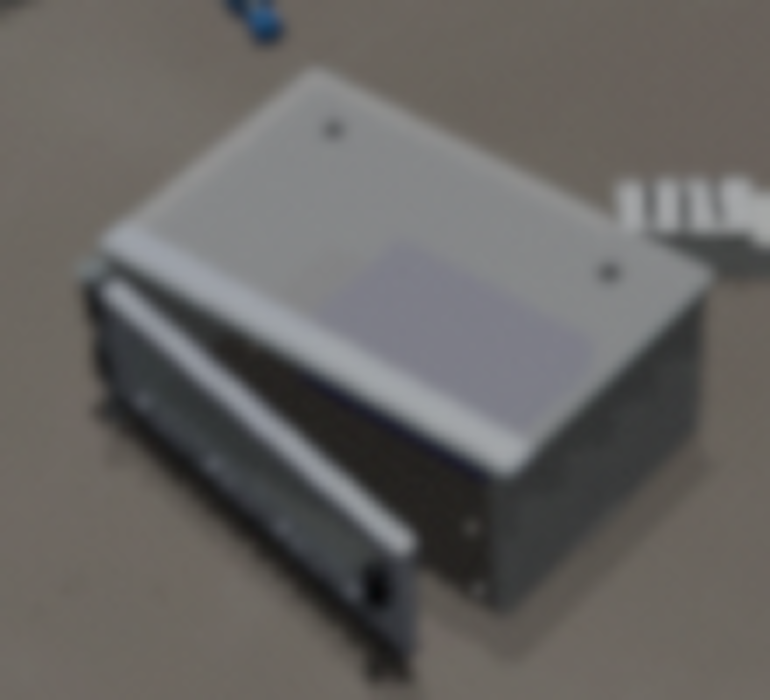

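View pics/c2.png

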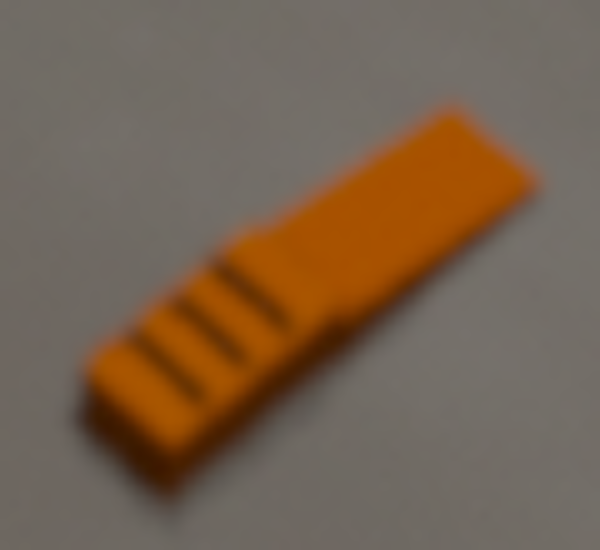

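View pics/c3.png

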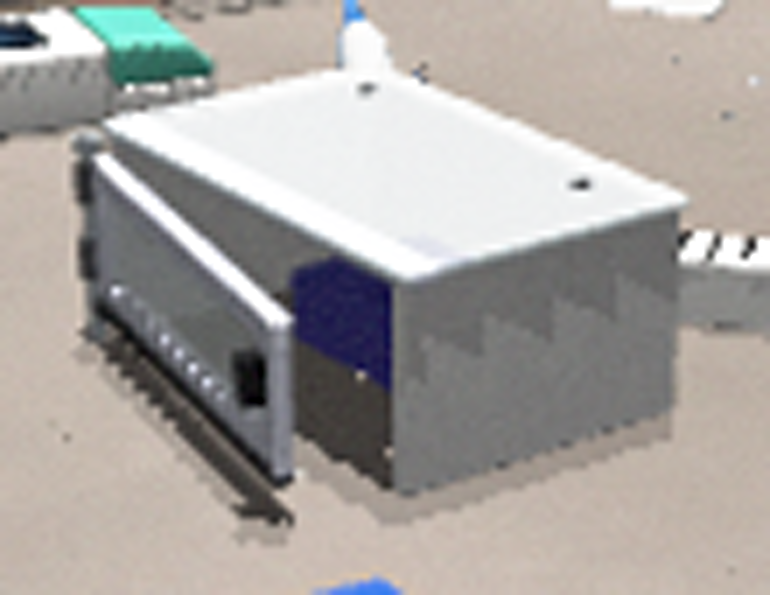

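View pics/c4.png

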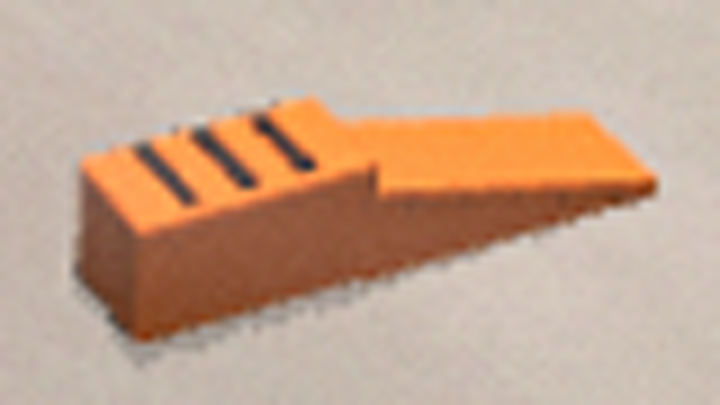

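```bash
cat > h.py <<'E'
import numpy as np,pickle,cv2
from scipy.optimize import least_squares
def proj(c,P):
    P=np.atleast_2d(P);T=c["T"];p=(P-T[:3,3])@T[:3,:3]
    u=np.c_[p[:,0]/-p[:,2],-p[:,1]/-p[:,2]];K=c["mtx"]
    return np.c_[u[:,0]*K[0,0]+K[0,2],u[:,1]*K[1,1]+K[1,2]]
def full(pt,s,ox,oy): return ((pt[0]+.5)/s-.5+ox,(pt[1]+.5)/s-.5+oy)
def pose(p,M,dz=True):
    c,s=np.cos(p[2]),np.sin(p[2]);R=np.array([[c,-s,0],[s,c,0],[0,0,1]])
    z=p[3] if len(p)>3 else 0
    return M@R.T+[p[0],p[1],z]
def fit(obs,p0): # obs: list (cam, model pt, pix)
    def r(p):
        return np.concatenate([(proj(c,pose(p,np.array([m])))[0]-x) for c,m,x in obs])
    s=least_squares(r,p0,loss='soft_l1');return s.x,r(s.x).reshape(-1,2)
def tri(obs,p0=(0.5,0,0.05)):
    s=least_squares(lambda p:np.concatenate([proj(c,p)[0]-x for c,x in obs]),p0);return s.x,s.fun
E
python3 - <<'E'
from h import *
d=pickle.load(open("im0.pkl","rb"));S,D=d["scene"],d["side"]
f2=lambda x,y:full((x,y),10,275,245); f4=lambda x,y:full((x,y),9,230,240)
f1=lambda x,y:full((x,y),7,170,105); f3=lambda x,y:full((x,y),7,175,130)
a,b,e=.029,.015,.101
W=[(S,(-a,b,.03),f2(92,365)),(S,(-a,-b,.03),f2(175,440)),(S,(a,-b,.03),f2(335,305)),(S,(a,b,.03),f2(245,235)),(S,(e,b,.004),f2(455,105)),(S,(e,-b,.004),f2(540,180)),
(D,(-a,b,.03),f4(82,158)),(D,(-a,-b,.03),f4(140,235)),(D,(-a,-b,0),f4(140,340)),(D,(a,-b,.03),f4(378,168)),(D,(a,b,.03),f4(315,97)),(D,(e,b,.004),f4(587,110)),(D,(e,-b,.004),f4(655,178)),(D,(e,-b,0),f4(655,195))]
for p0 in([.5,-.1,0],[.5,-.1,0,0]):
    p,r=fit(W,p0);print("wedge",p.round(4),np.abs(r).max(1).round(1))
for cs in (S,D):
    p,r=fit([w for w in W if w[0] is cs],[.5,-.1,0]);print(" one cam",p.round(4))
h,t=.1,.087
C=[(S,(0,h,t),f1(105,238)),(S,(0,-h,t),f1(510,470)),(S,(.145,-h,t),f1(712,272)),(S,(.145,h,t),f1(315,68)),(S,(0,-h,0),f1(500,605)),(S,(.145,-h,0),f1(695,440)),
(D,(0,h,t),f3(105,125)),(D,(0,-h,t),f3(408,278)),(D,(.145,-h,t),f3(685,203)),(D,(.145,h,t),f3(345,70)),(D,(0,-h,0),f3(398,490)),(D,(.145,-h,0),f3(672,412))]
for p0 in([.5,.2,.5],[.5,.2,.5,0]):
    p,r=fit(C,p0);print("cover",p.round(4),r.round(1).tolist())
for cs in (S,D):
    q,r=fit([w for w in C if w[0] is cs],[.5,.2,.5]);print(" one cam",q.round(4))
for n,u,v in [("pin top",f1(90,268),f3(88,140)),("door top hinge end",f1(110,288),f3(103,158)),("free top",f1(408,543),f3(288,322)),("free bot",f1(405,650),f3(288,478))]:
    P,r=tri([(S,u),(D,v)]);c,s=np.cos(p[2]),np.sin(p[2]);L=(P-[p[0],p[1],0])@np.array([[c,-s,0],[s,c,0],[0,0,1]]);print(n,P.round(4),"local",L.round(4),r.round(1))
o=[(S,f2(0,0))]
E
```

```text
wedge [ 0.4925 -0.239  -0.1176] [0.8 0.4 1.7 2.3 0.6 0.5 1.  0.2 1.8 0.4 0.4 0.9 0.6 0.4]
wedge [ 0.4913 -0.2404 -0.1163  0.0017] [0.6 0.7 1.9 2.  0.4 0.7 1.2 0.3 1.6 0.6 0.5 0.6 0.3 0.1]
 one cam [ 0.4902 -0.2394 -0.1185]
 one cam [ 0.494  -0.2379 -0.119 ]
cover [0.6096 0.1438 0.093 ] [[-2.4, 2.6], [-1.8, 0.0], [0.3, -3.1], [0.1, -1.2], [0.2, 2.4], [1.9, -5.2], [-2.8, 1.3], [-2.0, 0.6], [1.5, -1.1], [4.4, -0.6], [-0.4, 2.0], [2.2, -1.2]]
cover [ 0.6116  0.1459  0.092  -0.0021] [[-2.3, 2.4], [-2.0, -0.2], [0.1, -3.2], [0.1, -1.3], [0.1, 2.1], [1.8, -5.4], [-2.4, 1.6], [-1.8, 1.0], [1.5, -0.7], [4.6, -0.2], [-0.3, 2.2], [2.2, -0.9]]
 one cam [0.6093 0.1436 0.081 ]
 one cam [0.6081 0.145  0.1387]
pin top [0.5981 0.239  0.0858] local [-0.0049  0.0939  0.0858] [ 0.3 -0.2 -0.3  0.1]
door top hinge end [0.5988 0.2287 0.081 ] local [-0.0051  0.0836  0.081 ] [ 0.4 -0.3 -0.5  0.2]
free top [0.5775 0.0501 0.0785] local [-0.0428 -0.0923  0.0785] [ 0.4 -0.3 -0.5  0.2]
free bot [0.5766 0.0527 0.017 ] local [-0.0434 -0.0896  0.017 ] [ 0.8 -0.6 -0.9  0.4]
```

```bash
python3 - <<'E'
from h import *
d=pickle.load(open("im0.pkl","rb"));S,D=d["scene"],d["side"]
f1=lambda x,y:full((x,y),7,170,105); f3=lambda x,y:full((x,y),7,175,130)
R={}
for n,u,v in [("FL",f1(105,238),f3(105,125)),("FR",f1(510,470),f3(408,278)),("RR",f1(712,272),f3(685,203)),("RL",f1(315,68),f3(345,70)),("FRb",f1(500,605),f3(398,490)),("RRb",f1(695,440),f3(672,412)),("knob1",f1(333,130),f3(367,88)),("knob2",f1(608,270),f3(580,184))]:
    P,r=tri([(S,u),(D,v)]);R[n]=P;print(n,P.round(4),r.round(1))
for a,b in [("FL","FR"),("RL","RR"),("FR","RR"),("FL","RL"),("FRb","RRb"),("knob1","knob2")]:
    v=R[b]-R[a];print(a,b,np.hypot(*v[:2]).round(4),np.arctan2(v[1],v[0]).round(3))
E
```

```text
FL [0.6101 0.2442 0.0889] [-0.2  0.1  0.2 -0.1]
FR [0.6207 0.0388 0.0899] [ 0.2 -0.1 -0.2  0.1]
RR [0.752  0.0495 0.0887] [ 0. -0. -0.  0.]
RL [0.7313 0.2502 0.0913] [-1.5  0.9  1.7 -0.7]
FRb [0.6233 0.0489 0.0025] [-0.  0.  0. -0.]
RRb [0.7432 0.0452 0.0049] [ 0.9 -0.5 -0.9  0.4]
knob1 [0.7135 0.2156 0.0937] [ 0.3 -0.2 -0.4  0.1]
knob2 [0.7235 0.0784 0.0927] [ 0.1 -0.1 -0.1  0.1]
FL FR 0.2057 -1.519
RL RR 0.2018 -1.468
FR RR 0.1317 0.081
FL RL 0.1214 0.049
FRb RRb 0.12 -0.031
knob1 knob2 0.1375 -1.498
```

```bash
cat >> h.py <<'E'
from scipy.spatial.transform import Rotation as Ro
def plan(pos,yaw,o):
    """tool z down, tool y along +-(wedge y), yaw=direction of wedge x. choose nearest half turn"""
    R0=Ro.from_rotvec(o["tool_rot"]);best=None
    for k in (0,np.pi):
        a=yaw+k;x=np.array([np.cos(a),np.sin(a),0]);z=np.array([0,0,-1.]);R=Ro.from_matrix(np.c_[x,np.cross(z,x),z])
        rv=(R0.inv()*R).as_rotvec()
        if best is None or np.linalg.norm(rv)<np.linalg.norm(best[1]): best=(R0.inv().apply(np.array(pos)-o["tool_pos"])*100,rv)
    return best[0].round(2),np.degrees(best[1]).round(2)
E
python3 - <<'E'
from station import ctrl
from h import *
o=ctrl.get_obs();print(Ro.from_rotvec(o["tool_rot"]).as_matrix().round(3))
for pos in([.35,.3,.24],[.48,-.24,.15]):print(plan(pos,-.118,o))
d=pickle.load(open("im0.pkl","rb"));S,D=d["scene"],d["side"]
f1=lambda x,y:full((x,y),7,170,105); f3=lambda x,y:full((x,y),7,175,130)
r=least_squares(lambda p:np.concatenate([(proj(c,pose([p[0],p[1],p[2]],np.array([[p[3]*m[0],m[1]*p[4],m[2]]])))[0]-x) for c,m,x in [(S,(0,.1,.087),f1(105,238)),(S,(0,-.1,.087),f1(510,470)),(S,(1,-.1,.087),f1(712,272)),(S,(1,.1,.087),f1(315,68)),(D,(0,.1,.087),f3(105,125)),(D,(0,-.1,.087),f3(408,278)),(D,(1,-.1,.087),f3(685,203)),(D,(1,.1,.087),f3(345,70))]]),[.6,.14,.07,.13,1])
print(r.x.round(4),r.fun.round(1))
E
```

```text
[[-0.912  0.41  -0.001]
 [ 0.41   0.912 -0.001]
 [ 0.    -0.002 -1.   ]]
(array([-19.61, -20.73,  -0.94]), array([ -0.09,  -0.02, -17.46]))
(array([-53.63, -64.63,   8.13]), array([ -0.09,  -0.02, -17.46]))
[0.6172 0.1441 0.0707 0.1275 1.0263] [-0.7  0.3  0.3 -0.7 -0.4  0.3 -1.4  0.3 -0.2  0.4  0.5  0.5 -0.4  0.5
  2.4 -0.1]
```

```bash
python3 - <<'E'
from station import ctrl
from h import *
o=ctrl.get_obs()
print(plan([.56,.14,.24],.07,o))
E
```

```text
(array([-45.33, -26.71,  -0.93]), array([ -0.09,  -0.03, -28.24]))
```

Call:
play_rows:
  motion:
    - [[-1,-45,-26.5,-1,0,0,-28],[-1,-45,-26.5,-1,0,0,-28],[-1,-45,-26.5,-1,0,0,-28],[-1,-45,-26.5,-1,0,0,-28],[-1,-45,-26.5,-1,0,0,-28],[-1,-45,-26.5,-1,0,0,-28],[-1,-45,-26.5,-1,0,0,-28],[-1,-45,-26.5,-1,0,0,-28],[-1,-45,-26.5,-1,0,0,-28],[-1,-45,-26.5,-1,0,0,-28],[-1,-45,-26.5,-1,0,0,-28],[-1,-45,-26.5,-1,0,0,-28],[-1,-45,-26.5,-1,0,0,-28]]

```text
t: 1.78
tool_pos: [0.5574, 0.1442, 0.2407]
tool_rot: [0.106, -3.139, 0.002]
contact_force: [-0.1, 0.0, 0.4]
opening: 0.0851
```

```bash
python3 - <<'E'
from station import ctrl
from h import *
o=ctrl.get_obs();print(o["t"],o["tool_pos"],o["tool_rot"],np.abs(o["dq"]).max())
i=ctrl.get_image("wrist");pickle.dump(i,open("w1.pkl","wb"));cv2.imwrite("pics/w1.png",cv2.resize(i["color"][:,:,::-1],None,fx=1.5,fy=1.5,interpolation=cv2.INTER_CUBIC))
E
```

```text
1.775 [0.55737673 0.14417253 0.24074161] [ 1.05904427e-01 -3.13906105e+00  2.05411787e-03] 0.005612825470477159
```

View pics/w1.png

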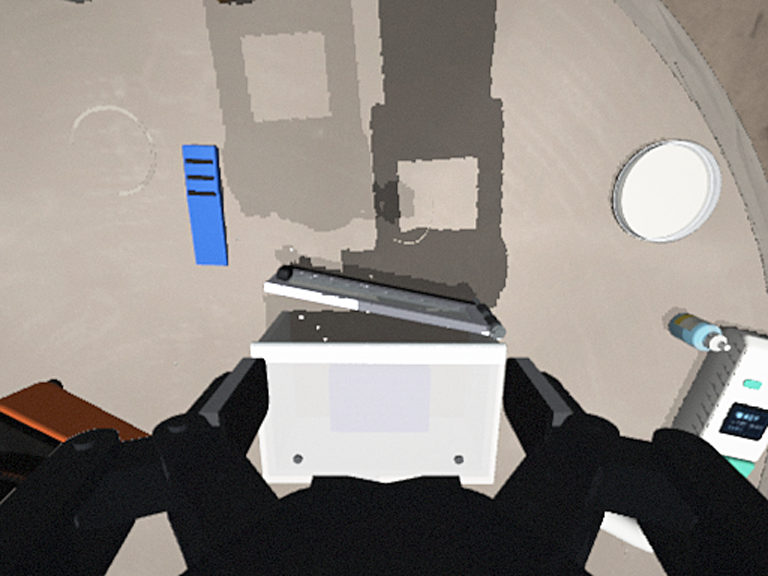

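```bash
python3 - <<'E'
from h import *
W=pickle.load(open("w1.pkl","rb"))
def ray(c,px,z):
    K=c["mtx"];u=((px[0]+.5)/1.5-.5-K[0,2])/K[0,0];v=((px[1]+.5)/1.5-.5-K[1,2])/K[1,1]
    d=c["T"][:3,:3]@np.array([u,-v,-1]);o=c["T"][:3,3];return o+d*(z-o[2])/d[2]
for n,px,z in[("roof FRo",(252,346),.088),("roof FLo",(505,344),.088),("pin",(499,330),.086),("knob2",(298,459),.09),("knob1",(459,459),.09),("RR",(267,482),.088),("RL",(495,482),.088),("door free top outer",(265,287),.08),("door hinge top",(488,331),.08),("shim thickL",(183,147),.009),("shim thickR",(216,145),.009),("shim thin a",(197,265),.001),("shim thin b",(227,264),.001)]:
    print(n,ray(W,px,z).round(4))
E
python3 - <<'E'
import pickle,cv2
i=pickle.load(open("w1.pkl","rb"))["color"][165:260,160:350,::-1]
cv2.imwrite("pics/w1c.png",cv2.resize(i,None,fx=4.2,fy=4.2,interpolation=cv2.INTER_CUBIC))
E
```

```text
roof FRo [0.6251 0.0411 0.088 ]
roof FLo [0.6095 0.2443 0.088 ]
pin [0.5986 0.2384 0.086 ]
knob2 [0.7288 0.0793 0.09  ]
knob1 [0.7192 0.2198 0.09  ]
RR [0.7569 0.0512 0.088 ]
RL [0.7428 0.2554 0.088 ]
door free top outer [0.5772 0.0499 0.08  ]
door hinge top [0.6023 0.2315 0.08  ]
shim thickL [ 0.4735 -0.0418  0.009 ]
shim thickR [ 0.4699 -0.0124  0.009 ]
shim thin a [ 0.5824 -0.0399  0.001 ]
shim thin b [ 0.5793 -0.0104  0.001 ]
```

View pics/w1c.png

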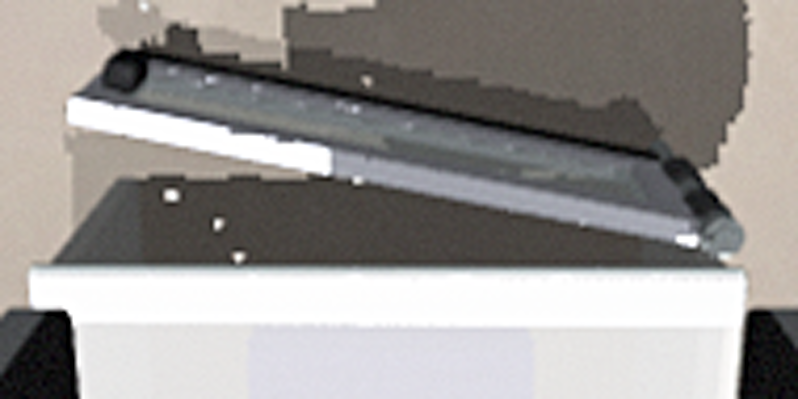

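```bash
python3 - <<'E'
from station import ctrl
from h import *
o=ctrl.get_obs()
print(plan([.4845,-.238,.11],-.118,o))
E
```

```text
(array([  9.84, -37.61,  13.13]), array([-0.08, -0.04, 10.61]))
```

Call:
play_rows:
  motion:
    - [[-1,3,-12,0,0,0,3],[-1,9.8,-37.6,5,0,0,10.6],[-1,9.8,-37.6,5,0,0,10.6],[-1,9.8,-37.6,13,0,0,10.6],[-1,9.8,-37.6,13,0,0,10.6],[-1,9.8,-37.6,13,0,0,10.6],[-1,9.8,-37.6,13,0,0,10.6],[-1,9.8,-37.6,13,0,0,10.6],[-1,9.8,-37.6,13,0,0,10.6],[-1,9.8,-37.6,13,0,0,10.6],[-1,9.8,-37.6,13,0,0,10.6]]

```text
t: 3.2
tool_pos: [0.4856, -0.2372, 0.1122]
tool_rot: [0.182, 3.136, -0.003]
contact_force: [-0.0, -0.2, 0.1]
opening: 0.0853
```

```bash
python3 - <<'E'
from station import ctrl
from h import *
o=ctrl.get_obs();print(o["t"],o["tool_pos"],o["tool_rot"],np.abs(o["dq"]).max())
i=ctrl.get_image("wrist");pickle.dump(i,open("w2.pkl","wb"));cv2.imwrite("pics/w2.png",cv2.resize(i["color"][:,:,::-1],None,fx=1.5,fy=1.5,interpolation=cv2.INTER_CUBIC))
E
```

```text
3.2 [ 0.48558059 -0.23716033  0.11217283] [ 0.18223788  3.13560945 -0.00326694] 0.004904539783206474
```

View pics/w2.png

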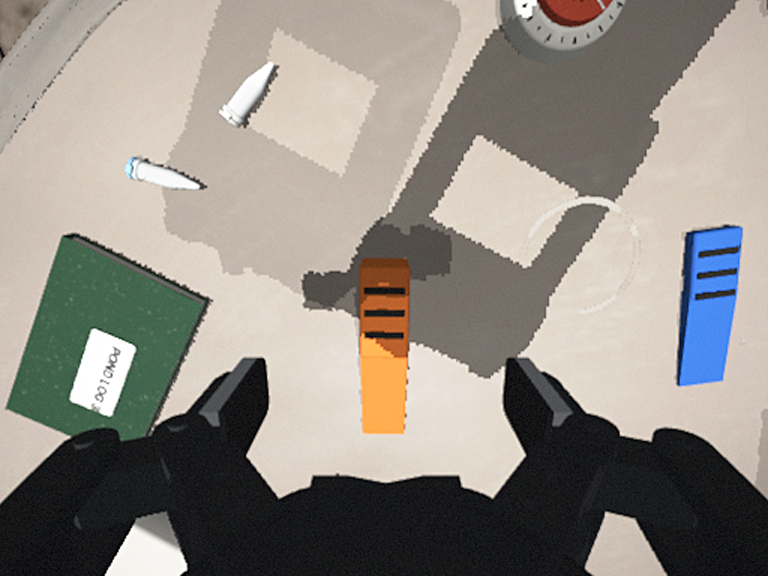

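```bash
python3 - <<'E'
from h import *
from station import ctrl
W=pickle.load(open("w2.pkl","rb"))
f=lambda x,y:full((x,y),1.5,0,0)
a,b,e=.029,.015,.101
obs=[(W,(-a,-b,.03),f(361,267)),(W,(-a,b,.03),f(410,267)),(W,(a,-b,.03),f(359,354)),(W,(a,b,.03),f(409,356)),(W,(e,-b,.004),f(362,433)),(W,(e,b,.004),f(405,433))]
p,r=fit(obs,[.49,-.24,-.12]);print(p.round(4),(r*1.5).round(1).tolist())
o=ctrl.get_obs()
g=np.array([p[0],p[1]])-.008*np.array([np.cos(p[2]),np.sin(p[2])]);print(g)
print(plan([*g,.004],p[2],o))
E
```

```text
[ 0.4942 -0.2382 -0.127 ] [[-1.7, -1.1], [1.1, -0.5], [1.0, 3.5], [-0.6, 2.1], [0.9, -0.9], [-1.1, -0.5]]
[ 0.48623855 -0.2372075 ]
(array([-0.07,  0.03, 10.8 ]), array([-0.11,  0.04,  0.61]))
```

Wedge confirmed at (0.494, −0.238) with yaw −0.127. I'll descend, close on it and lift slightly.

Call:
play_rows:
  motion:
    - [[-0.6,-0.1,0,5,0,0,0.6],[-0.4,-0.1,0,9,0,0,0.6],[-0.4,-0.1,0,10.8,0,0,0.6],[-0.4,-0.1,0,10.8,0,0,0.6],[-0.4,-0.1,0,10.8,0,0,0.6],[1,-0.1,0,10.8,0,0,0.6],[1,-0.1,0,10.8,0,0,0.6],[1,-0.1,0,10.8,0,0,0.6],[1,-0.1,0,10.8,0,0,0.6],[1,-0.1,0,10.8,0,0,0.6],[1,-0.1,0,10.8,0,0,0.6]]
  newtons: 50

```text
t: 4.62
tool_pos: [0.4876, -0.2384, 0.0057]
tool_rot: [0.199, 3.132, -0.005]
contact_force: [-0.1, -0.4, 6.1]
opening: 0.0288
```

```bash
python3 - <<'E'
from station import ctrl
from h import *
o=ctrl.get_obs()
print(plan([.4444,.1307,.06],.071,o),Ro.from_rotvec(o["tool_rot"]).as_matrix().round(3).tolist())
E
```

```text
(array([ 8.94, 36.05, -5.57]), array([ -0.2 ,   0.16, -11.34])) [[-0.992, 0.127, 0.003], [0.127, 0.992, -0.004], [-0.003, -0.003, -1.0]]
```

Call:
play_rows:
  motion:
    - [[1,0,0,-2,0,0,0],[1,0,0,-5.5,0,0,0],[1,2,8,-5.5,0,0,-3],[1,9,36,-5.5,0,0,-11.3],[1,9,36,-5.5,0,0,-11.3],[1,9,36,-5.5,0,0,-11.3],[1,9,36,-5.5,0,0,-11.3],[1,9,36,-5.5,0,0,-11.3],[1,9,36,-5.5,0,0,-11.3],[1,9,36,-5.5,0,0,-11.3],[1,9,36,-5.5,0,0,-11.3]]

```text
t: 6.0
tool_pos: [0.4439, 0.1292, 0.0592]
tool_rot: [-0.107, 3.137, -0.006]
contact_force: [0.4, -0.3, -0.9]
opening: 0.0291
```

```bash
python3 - <<'E'
from station import ctrl
from h import *
o=ctrl.get_obs();print(o["t"],o["tool_pos"],o["tool_rot"],np.abs(o["dq"]).max())
d={n:ctrl.get_image(n) for n in("wrist","side")}
pickle.dump(d,open("w3.pkl","wb"));cv2.imwrite("pics/w3.png",cv2.resize(d["wrist"]["color"][:,:,::-1],None,fx=1.5,fy=1.5,interpolation=cv2.INTER_CUBIC))
cv2.imwrite("pics/s3.png",cv2.resize(d["side"]["color"][80:250,100:300,::-1],None,fx=3.5,fy=3.5,interpolation=cv2.INTER_CUBIC))
E
```

```text
6.0 [0.44392097 0.12917684 0.05916736] [-0.10737519  3.13742985 -0.00609728] 0.00838650138103306
```

View pics/w3.png

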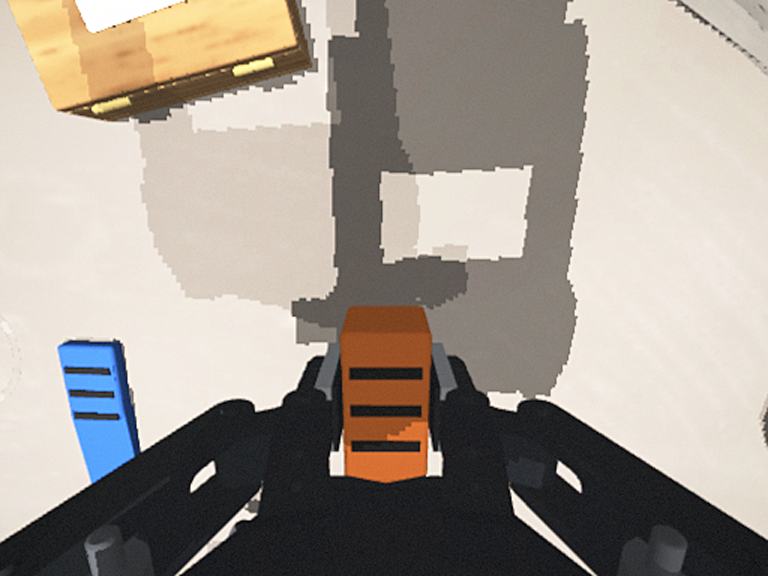

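View pics/s3.png

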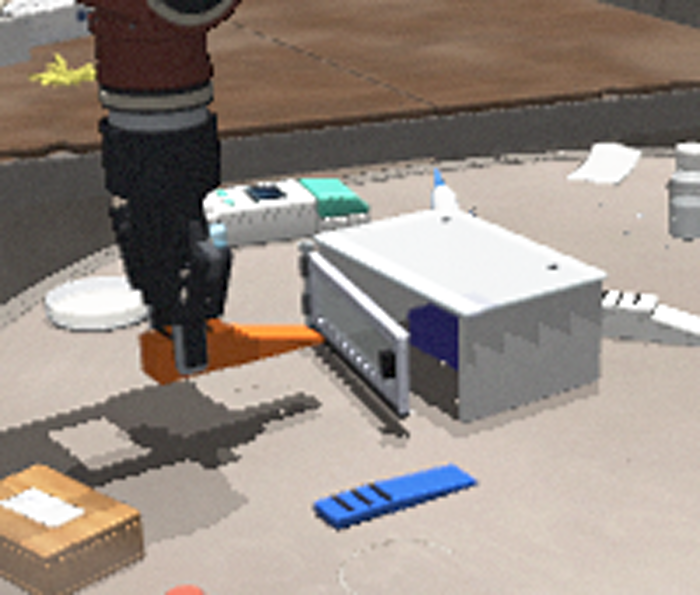

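Call:
play_rows:
  motion:
    - [[1,0,0.15,3,0,0,0],[1,0,0.15,5,0,0,0],[1,0,0.15,5.1,0,0,0],[1,0,0.15,5.1,0,0,0]]

```text
t: 6.6
tool_pos: [0.4445, 0.13, 0.0088]
tool_rot: [-0.105, 3.137, -0.006]
contact_force: [0.2, -1.0, -0.0]
opening: 0.0292
```

```bash
python3 - <<'E'
from station import ctrl
from h import *
o=ctrl.get_obs();print(o["t"],o["tool_pos"],o["tool_rot"],o["contact_force"])
print(Ro.from_rotvec(o["tool_rot"]).as_matrix().round(4).tolist())
foot=np.array([.603,.142]);u=np.array([np.cos(.071),np.sin(.071)])
for s in(.110,.075,.06):print(s,plan([*(foot-s*u),.0072],.071,o))
d={n:ctrl.get_image(n) for n in("side",)}
cv2.imwrite("pics/s4.png",cv2.resize(d["side"]["color"][100:220,120:290,::-1],None,fx=4,fy=4,interpolation=cv2.INTER_CUBIC))
E
```

```text
6.6 [0.44453493 0.12997433 0.00878763] [-0.10508322  3.13699557 -0.00583322] [ 0.21001707 -0.97314325 -0.03418065]
[[-0.9978, -0.0669, 0.003], [-0.0669, 0.9978, -0.0036], [-0.0027, -0.0038, -1.0]]
0.11 (array([-4.89,  0.1 ,  0.17]), array([-0.22,  0.15, -0.23]))
0.075 (array([-8.39,  0.11,  0.18]), array([-0.22,  0.15, -0.23]))
0.06 (array([-9.89,  0.12,  0.19]), array([-0.22,  0.15, -0.23]))
```

View pics/s4.png

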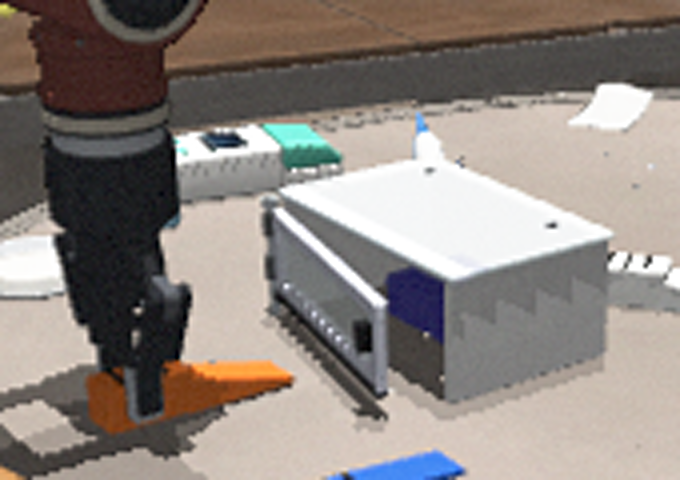

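Call:
play_rows:
  motion:
    - [[1,-1,0.1,0.1,0,0,-0.2],[1,-2.5,0.1,0.15,0,0,-0.2],[1,-4,0.1,0.15,0,0,-0.2],[1,-5,0.1,0.15,0,0,-0.2],[1,-6,0.1,0.15,0,0,-0.2],[1,-6.8,0.1,0.15,0,0,-0.2],[1,-7.5,0.1,0.15,0,0,-0.2],[1,-7.5,0.1,0.15,0,0,-0.2]]

```text
t: 7.65
tool_pos: [0.5197, 0.1361, 0.0077]
tool_rot: [-0.111, 3.136, -0.006]
contact_force: [-0.3, -0.2, -1.9]
opening: 0.029
```

```bash
cat > look.py <<'E'
import sys
from station import ctrl
from h import *
o=ctrl.get_obs();print(o["t"],o["tool_pos"].round(4),o["tool_rot"].round(4),o["contact_force"].round(2))
foot=np.array([.603,.142]);u=np.array([np.cos(.071),np.sin(.071)]);e=(o["tool_pos"][:2]-foot);print("along",e@u,"lat",e@np.array([-u[1],u[0]]))
k=sys.argv[1]
d={n:ctrl.get_image(n) for n in("side","wrist","scene")};pickle.dump(d,open(f"l{k}.pkl","wb"))
A=cv2.resize(d["side"]["color"][120:220,160:290,::-1],None,fx=5,fy=5,interpolation=cv2.INTER_CUBIC)
cv2.imwrite(f"pics/side{k}.png",A)
cv2.imwrite(f"pics/wrist{k}.png",cv2.resize(d["wrist"]["color"][:,:,::-1],None,fx=1.3,fy=1.3))
cv2.imwrite(f"pics/scene{k}.png",cv2.resize(d["scene"]["color"][105:215,150:290,::-1],None,fx=5,fy=5,interpolation=cv2.INTER_CUBIC))
E
python3 look.py a
```

```text
7.65 [0.5197 0.1361 0.0077] [-0.1107  3.1364 -0.0058] [-0.31 -0.23 -1.93]
along -0.0834770440727772 lat 5.405322223964989e-05
```

View pics/sidea.png

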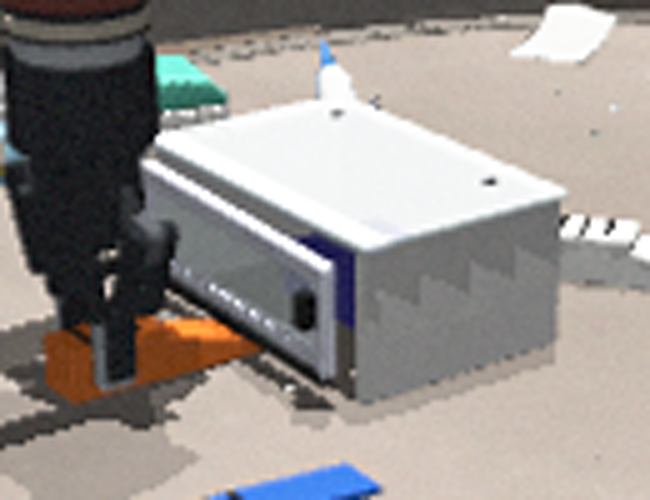

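Call:
play_rows:
  motion:
    - [[1,-0.4,0,0.05,0,0,0],[1,-0.8,0,0.05,0,0,0],[1,-1.1,0,0.05,0,0,0],[1,-1.3,0,0.05,0,0,0],[1,-1.3,0,0.05,0,0,0]]

```text
t: 8.43
tool_pos: [0.5317, 0.137, 0.0068]
tool_rot: [-0.111, 3.138, -0.006]
contact_force: [-1.3, 0.2, -3.5]
opening: 0.0295
```

```bash
python3 look.py b
```

```text
8.425 [0.5317 0.137  0.0068] [-0.111   3.1377 -0.0059] [-1.26  0.19 -3.52]
along -0.07143434931551579 lat 9.548250970132096e-05
```

View pics/sideb.png

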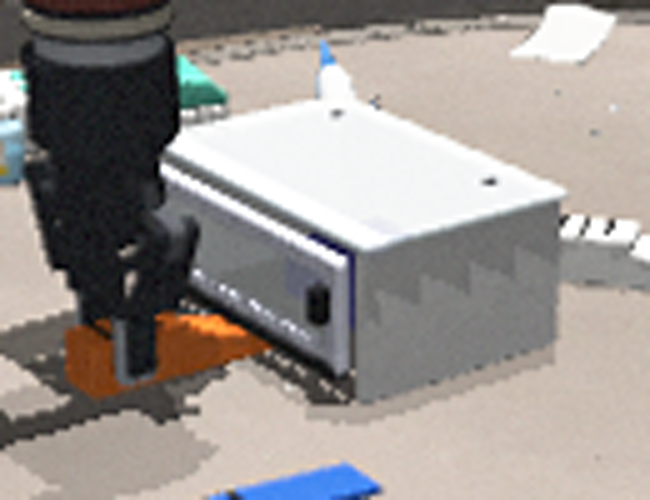

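View pics/sceneb.png

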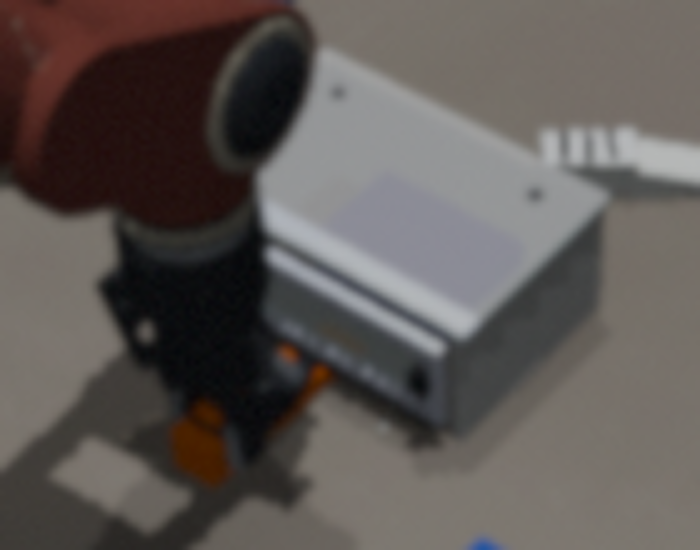

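Call:
play_rows:
  motion:
    - [[1,-0.3,0,0.0,0,0,0],[1,-0.5,0,0.0,0,0,0],[1,-0.7,0,0.0,0,0,0],[1,-0.7,0,0.0,0,0,0]]

```text
t: 9.07
tool_pos: [0.539, 0.1375, 0.007]
tool_rot: [-0.111, 3.137, -0.006]
contact_force: [-0.8, -0.2, -3.0]
opening: 0.0293
```

```bash
python3 look.py c
```

```text
9.075 [0.539  0.1375 0.007 ] [-0.111   3.137  -0.0059] [-0.8  -0.23 -3.01]
along -0.06413006064742433 lat 9.060391689364955e-05
```

View pics/sidec.png

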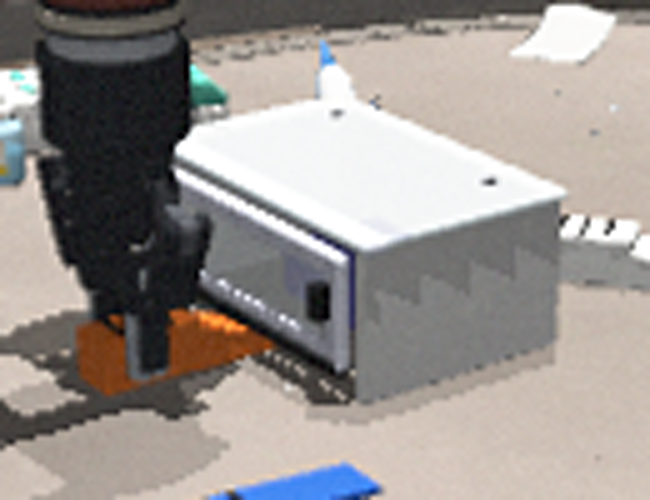

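Call:
play_rows:
  motion:
    - [[1,-0.2,0,0.0,0,0,0],[1,-0.4,0,0.0,0,0,0],[1,-0.5,0,0.0,0,0,0]]

```text
t: 9.6
tool_pos: [0.544, 0.1379, 0.007]
tool_rot: [-0.111, 3.137, -0.006]
contact_force: [-2.5, 0.4, -3.2]
opening: 0.0291
```

Call:
play_rows:
  motion:
    - [[1,-0.2,0,0.0,0,0,0],[1,-0.3,0,0.0,0,0,0]]

```text
t: 9.85
tool_pos: [0.547, 0.1381, 0.007]
tool_rot: [-0.111, 3.137, -0.006]
contact_force: [-2.2, -0.2, -4.1]
opening: 0.0289
```

```bash
python3 look.py d
```

```text
9.85 [0.547  0.1381 0.007 ] [-0.111   3.1373 -0.0059] [-2.19 -0.2  -4.14]
along -0.0561307771838807 lat 7.188607504277948e-05
```

View pics/sided.png

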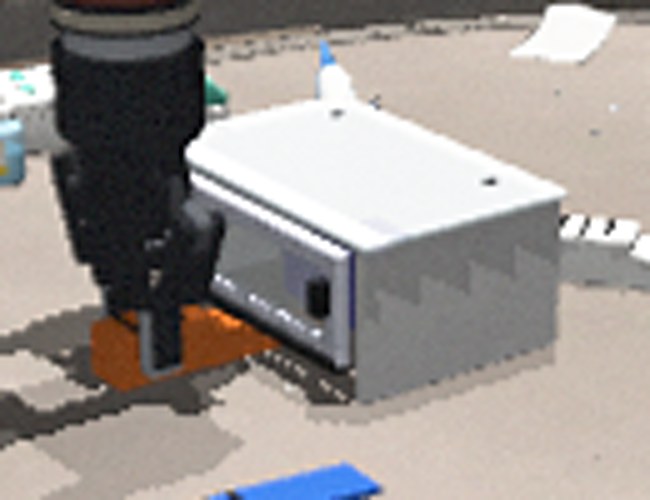

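View pics/wristd.png

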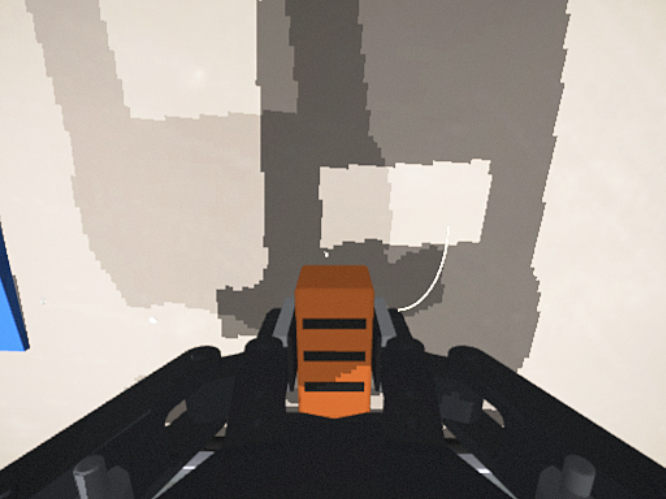

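Call:
play_rows:
  motion:
    - [[1,-0.2,0,0.0,0,0,0],[1,-0.2,0,0.0,0,0,0]]

```text
t: 10.25
tool_pos: [0.5491, 0.1382, 0.007]
tool_rot: [-0.111, 3.137, -0.006]
contact_force: [-2.1, 0.1, -4.1]
opening: 0.0293
```

Call:
play_rows:
  motion:
    - [[1,-0.2,0,0.0,0,0,0],[1,-0.2,0,0.0,0,0,0]]

```text
t: 10.5
tool_pos: [0.5508, 0.1384, 0.0067]
tool_rot: [-0.111, 3.138, -0.006]
contact_force: [-2.6, -0.6, -4.2]
opening: 0.0289
```

Call:
play_rows:
  motion:
    - [[1,-0.2,0,0.0,0,0,0],[1,-0.2,0,0.0,0,0,0]]

```text
t: 10.75
tool_pos: [0.5525, 0.1385, 0.0063]
tool_rot: [-0.111, 3.139, -0.006]
contact_force: [-3.1, -1.6, -5.1]
opening: 0.0295
```

```bash
python3 look.py e
```

```text
10.75 [0.5525 0.1385 0.0063] [-0.1111  3.1386 -0.006 ] [-3.13 -1.55 -5.06]
along -0.05057141155751761 lat 8.816233426167624e-05
```

View pics/sidee.png

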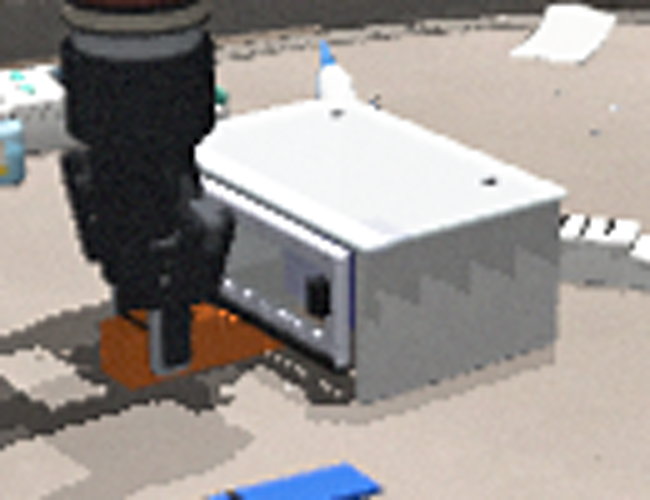

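View pics/scenee.png

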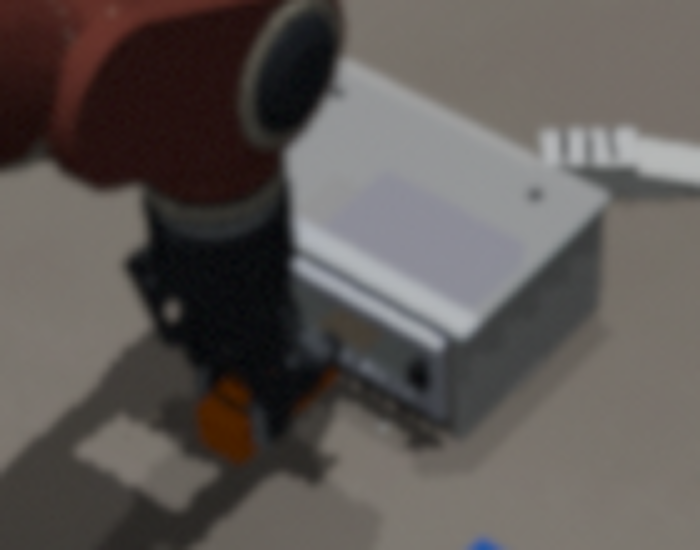

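Call:
play_rows:
  motion:
    - [[1,-0.2,0,-0.05,0,0,0],[1,-0.3,0,-0.05,0,0,0]]

```text
t: 11.15
tool_pos: [0.5539, 0.1386, 0.0062]
tool_rot: [0.111, -3.137, 0.007]
contact_force: [-9.3, -0.1, -2.2]
opening: 0.029
```

Call:
play_rows:
  motion:
    - [[1,-0.2,0,-0.05,0,0,0],[1,-0.3,0,-0.05,0,0,0]]

```text
t: 11.4
tool_pos: [0.5546, 0.1386, 0.0062]
tool_rot: [0.111, -3.131, 0.007]
contact_force: [-13.5, -1.0, 1.5]
opening: 0.0294
```

```bash
python3 look.py f; python3 - <<'E'
import pickle,cv2
d=pickle.load(open("lf.pkl","rb"))
cv2.imwrite("pics/sf.png",cv2.resize(d["side"]["color"][140:210,165:255,::-1],None,fx=8,fy=8,interpolation=cv2.INTER_CUBIC))
E
```

```text
11.4 [0.5546 0.1386 0.0062] [ 0.1113 -3.1307  0.0073] [-13.51  -1.01   1.48]
along -0.048516106030278956 lat 7.694420887840446e-05
```

View pics/sf.png

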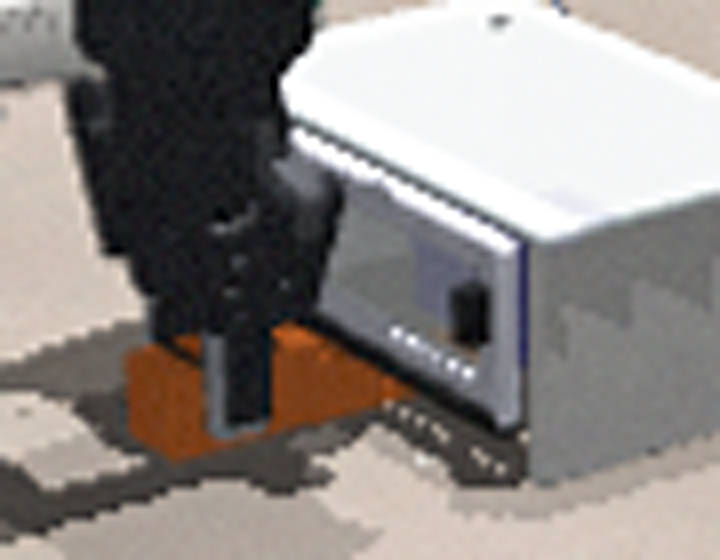

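View pics/wristf.png

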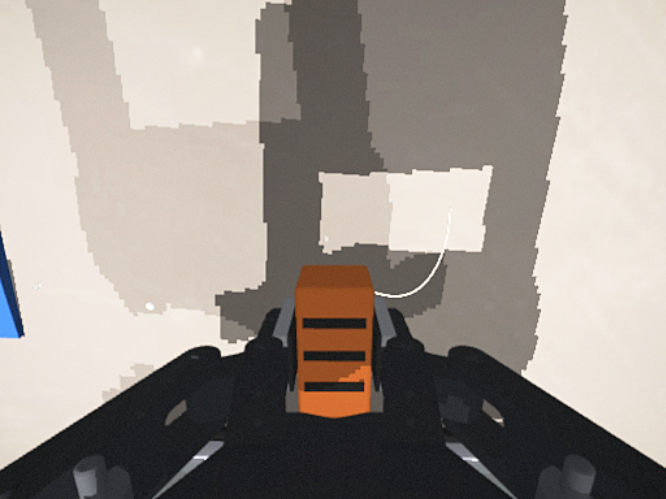

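Call:
play_rows:
  motion:
    - [[0,0,0,0,0,0,0],[0,0,0,0,0,0,0],[0,0,0,0,0,0,0],[0,0,0,0,0,0,0]]

```text
t: 12.05
tool_pos: [0.5555, 0.1387, 0.0068]
tool_rot: [0.111, -3.133, 0.007]
contact_force: [0.2, 0.2, 1.1]
opening: 0.0427
```

Call:
play_rows:
  motion:
    - [[0,1,0,-1,0,0,0],[0,2,0,-4,0,0,0],[0,6,0,-7,0,0,0],[0.5,10,0,-8,0,0,0],[1,10,0,-8,0,0,0],[1,10,0,-8,0,0,0]]

```text
t: 12.8
tool_pos: [0.4567, 0.132, 0.088]
tool_rot: [0.111, -3.134, 0.007]
contact_force: [0.8, 0.3, 0.7]
opening: -0.0002
```

```bash
python3 look.py g; python3 - <<'E'
import pickle,cv2
d=pickle.load(open("lg.pkl","rb"))
cv2.imwrite("pics/sg.png",cv2.resize(d["side"]["color"][140:215,165:255,::-1],None,fx=8,fy=8,interpolation=cv2.INTER_CUBIC))
E
```

```text
12.8 [0.4567 0.132  0.088 ] [ 0.1113 -3.1343  0.007 ] [0.83 0.28 0.69]
along -0.14668981572850454 lat 0.00041592297284854743
```

View pics/sg.png

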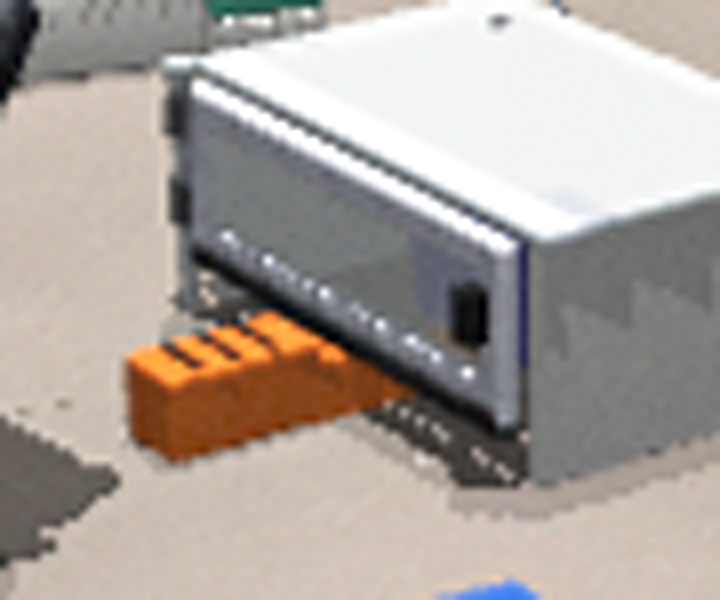

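View pics/wristg.png

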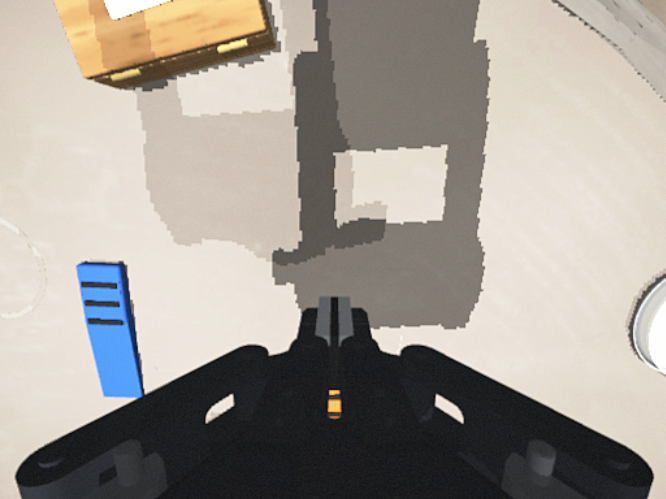

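View pics/sceneg.png

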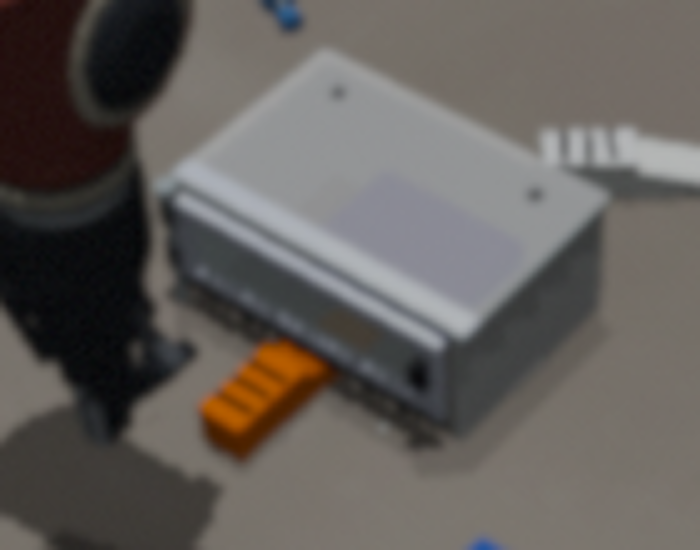

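Call:
play_rows:
  motion:
    - [[1,-2,0,4,0,0,0],[1,-3.5,0,7,0,0,0],[1,-3.5,-0.03,7.6,0,0,0],[1,-3.5,-0.03,7.6,0,0,0],[1,-4.5,-0.03,7.6,0,0,0],[1,-5.5,-0.03,7.6,0,0,0],[1,-6,-0.03,7.6,0,0,0]]

```text
t: 13.82
tool_pos: [0.5178, 0.1357, 0.0121]
tool_rot: [0.111, -3.135, 0.007]
contact_force: [0.4, 0.1, -0.5]
opening: -0.0005
```

```bash
python3 look.py h; python3 - <<'E'
import pickle,cv2
d=pickle.load(open("lh.pkl","rb"))
cv2.imwrite("pics/sh.png",cv2.resize(d["side"]["color"][140:215,165:255,::-1],None,fx=8,fy=8,interpolation=cv2.INTER_CUBIC))
E
```

```text
13.825 [0.5178 0.1357 0.0121] [ 0.1109 -3.1347  0.0069] [ 0.39  0.15 -0.54]
along -0.0854261173881373 lat -0.00027785031726609133
```

View pics/sh.png

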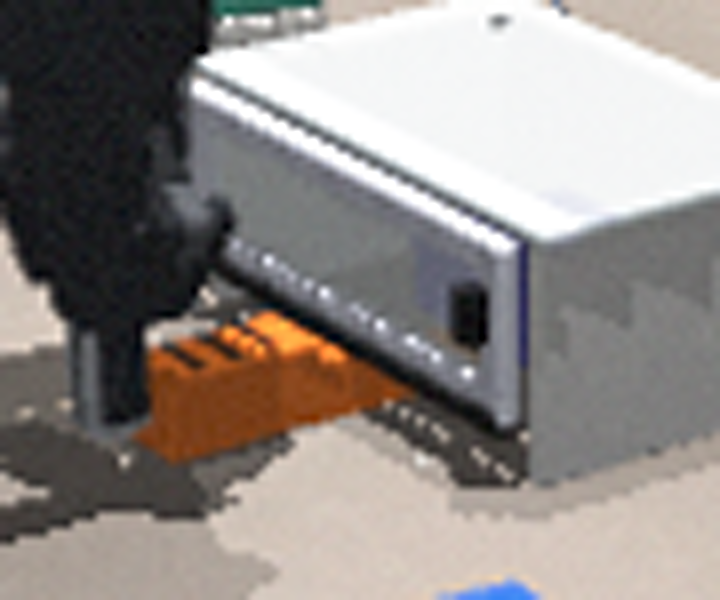

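Just behind the wedge. I'll push in small steps and watch the force.

Call:
play_rows:
  motion:
    - [[1,-0.2,0,0,0,0,0],[1,-0.5,0,0,0,0,0],[1,-0.5,0,0,0,0,0]]

```text
t: 14.35
tool_pos: [0.5205, 0.1359, 0.011]
tool_rot: [0.111, -3.13, 0.007]
contact_force: [-5.6, -0.6, 4.4]
opening: -0.0004
```

Call:
play_rows:
  motion:
    - [[1,-0.2,0,0,0,0,0],[1,-0.2,0,0,0,0,0]]

```text
t: 14.6
tool_pos: [0.5204, 0.1359, 0.0105]
tool_rot: [0.111, -3.124, 0.008]
contact_force: [-9.0, -0.1, 6.8]
opening: -0.0004
```

Call:
play_rows:
  motion:
    - [[1,-0.2,0,0,0,0,0],[1,-0.2,0,0,0,0,0]]

```text
t: 14.85
tool_pos: [0.5203, 0.1359, 0.0101]
tool_rot: [0.111, -3.119, 0.009]
contact_force: [-8.5, -0.1, 5.9]
opening: -0.0001
```

```bash
python3 - <<'E'
from station import ctrl
from h import *
o=ctrl.get_obs()
foot=np.array([.603,.142]);u=np.array([np.cos(.071),np.sin(.071)])
for s in(.0835,.075):print(s,plan([*(foot-s*u),.014],.071,o))
E
```

```text
0.0835 (array([ 0.07,  0.02, -0.39]), array([-0.28, -1.21,  0.01]))
0.075 (array([-0.78,  0.02, -0.41]), array([-0.28, -1.21,  0.01]))
```

Call:
play_rows:
  motion:
    - [[1,0.3,0,-0.4,0,-1.2,0],[1,0.3,0,-0.4,0,-1.2,0],[1,-0.1,0,-0.4,0,-1.2,0],[1,-0.4,0,-0.4,0,-1.2,0],[1,-0.6,0,-0.4,0,-1.2,0],[1,-0.6,0,-0.4,0,-1.2,0]]

```text
t: 15.6
tool_pos: [0.5213, 0.136, 0.0129]
tool_rot: [0.112, -3.125, 0.009]
contact_force: [-18.7, -0.4, 14.3]
opening: 0.0
```

Call:
play_rows:
  motion:
    - [[1,1,0,-0.2,0,-1,0],[1,4,0,-3,0,-1,0],[1,9,0,-8,0,-1,0],[1,14,0,-12,0,-1,0],[0,16,0,-14,0,-1,0],[0,16,0,-14,0,-1,0]]

```text
t: 16.35
tool_pos: [0.3648, 0.1258, 0.1582]
tool_rot: [-0.113, 3.128, -0.007]
contact_force: [0.3, -1.2, -0.2]
opening: 0.0357
```

```bash
python3 look.py i; python3 - <<'E'
import pickle,cv2,numpy as np
d=pickle.load(open("li.pkl","rb"));g=pickle.load(open("lg.pkl","rb"))
f=lambda d:cv2.resize(d["side"]["color"][140:215,165:255,::-1],None,fx=8,fy=8,interpolation=cv2.INTER_CUBIC)
cv2.imwrite("pics/si.png",f(d))
E
```

```text
16.35 [0.3648 0.1258 0.1582] [-0.1128  3.1281 -0.007 ] [ 0.28 -1.17 -0.16]
along -0.23876891037119807 lat 0.0007391085576991395
```

View pics/si.png

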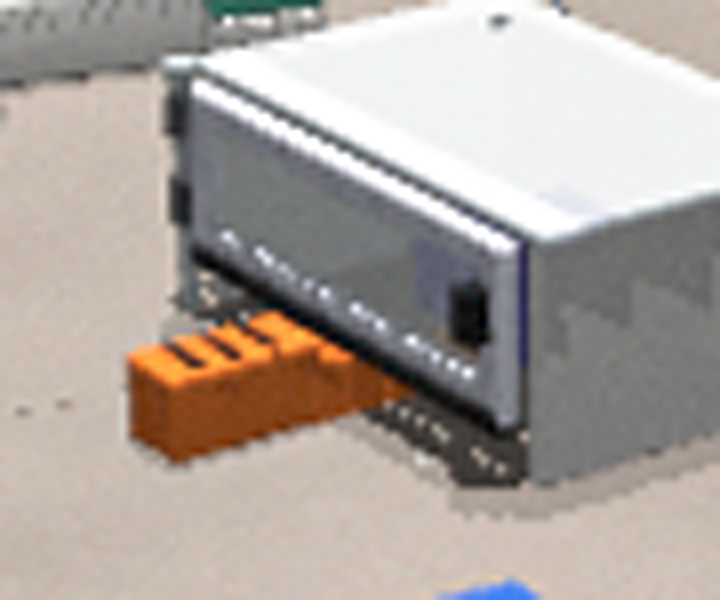

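View pics/scenei.png

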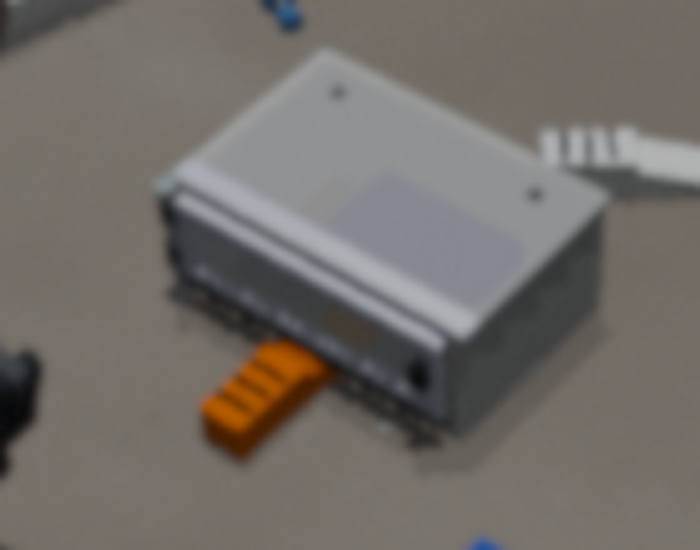

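```bash
python3 - <<'E'
from h import *
d=pickle.load(open("li.pkl","rb"));S,D=d["scene"],d["side"]
fs=lambda x,y:full((x,y),5,150,105); fd=lambda x,y:full((x,y),8,165,140)
for n,u,v in[("TL",fs(178,200),fd(195,82)),("TR",fs(443,343),fd(518,240)),("free bottom",fs(440,420),fd(505,425))]:
    P,r=tri([(S,u),(D,v)]);print(n,P.round(4),r.round(1))
a,b=.029,.015
obs=[(S,(-a,b,.03),fs(204,407)),(S,(-a,-b,.03),fs(243,433)),(S,(-a,-b,0),fs(240,460)),
(D,(-a,b,.03),fd(128,355)),(D,(-a,-b,.03),fd(182,385)),(D,(-a,-b,0),fd(178,463)),(D,(a,-b,.03),fd(320,350)),(D,(a,b,.03),fd(265,312)),(S,(a,b,.03),fs(270,345))]
p,r=fit(obs,[.55,.14,.07]);print(p.round(4),r.round(1).tolist())
foot=np.array([.603,.142]);u=np.array([np.cos(.071),np.sin(.071)]);e=p[:2]-foot;print(e@u,e@[-u[1],u[0]])
E
```

```text
TL [0.5963 0.2252 0.0893] [ 0.4 -0.3 -0.5  0.2]
TR [0.6123 0.0443 0.0885] [ 0.7 -0.4 -0.7  0.3]
free bottom [0.6107 0.0483 0.025 ] [ 0.3 -0.2 -0.3  0.1]
[0.5603 0.1384 0.0918] [[-0.8, -0.3], [0.0, -0.6], [1.5, 1.2], [-0.5, 0.3], [-1.0, 0.3], [0.0, 1.1], [0.6, -0.9], [1.0, 0.3], [-0.4, -0.8]]
-0.042828219300045524 -0.0006040297516678715
```

```bash
python3 - <<'E'
from station import ctrl
print(ctrl.finish_job())
E
```

```text
the job is handed in; nothing more can be done
None
```

The orange wedge is jammed under the door's lower edge. The door is shut and slightly lifted, and I handed the job in at about 16.5 s with the gripper well clear.

I gripped the wedge by its block, carried it over and slid it in thin end first, square to the door. It stopped at about 13.5 N. I let go, then pushed it from behind with shut fingers to 18.7 N, and the camera views showed no further movement.

**Final camera checks:**
- **Door:** it is parallel to the cover within about 1°. Its top measures about 88 mm against 80 mm at rest. That is above the 85 mm the lift stop allows, so the reading is a few mm off, but the door is clearly raised.
- **Shim and look-alike:** I never touched either; the shim was in its place at the last wrist view, and both were still where they lay in the final pictures.

**Checks that disagreed:**
- **Depth:** the wedge's grip point measures about 43 mm before the door foot, where roughly 50 mm was expected.
- **Sideways position:** my estimates of the door's middle spread over about 7 mm (y from 0.135 to 0.142 m). The wedge's grip point is inside that range (y about 0.138 m).
- **Downward push:** fingertip friction during the last push also pressed down on the wedge with about 14 N. That adds friction on the table, so the 18.7 N overstates how firmly it is jammed.

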